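# Load a battery cartridge through the spring flaps of a docking bay

## Task

Set the battery cartridge, round nose first, in the open feed tray of the docking bay and slide it through the two spring flaps until its nose presses firmly, with about 10 newtons beyond the drag of sliding, on the sprung end stop hidden inside; never force it with more than 20. Then let go, leaving it in there with both flaps closed behind it, and leave the other things alone.

Things in the scene. Friction and masses are not known exactly. Their poses are not given: they have to be found in the camera images.
- cartridge_grip (a point): Grasp point of the battery cartridge: on the black upright fin on its top, fin 30 mm long (x), 12 mm thick (y), rising from 24 to 72 mm above the underside. The point is on the fin's centre line 55 mm above the underside, 54 mm behind the nose tip, 22 mm ahead of the flat back. +x to the nose, z up.
- cartridge_middle (a point): Middle of the same cartridge's body (12 mm above its underside, 38 mm behind the nose tip), same axes; 16 mm nearer the nose and 43 mm lower than the grasp point.
- cartridge: The battery cartridge, a loose grey plastic block 76 mm long (x), 40 wide (y), 24 high plus the fin, 0.2 to 0.3 kg; round nose (radius 20 mm) at +x, flat back. Origin at the centre of its underside. It starts upright on the bench, left or right of the bay.
- bay: Docking bay, a grey metal fixture fixed to the bench, 283 x 76 x 33 mm. Origin on the bench top on the centre line, 4 mm before the flaps; +x is the way in, z up. Smooth floor plate 3 mm thick from x = -118 to 165 mm. The cartridge is too wide for the roof slot and gets in only through the flaps. With the nose on the unpressed end stop, its middle is at x = 66 to 90 mm.
- tray (a point): Where to set the cartridge down: centre line of the open feed tray, on its floor (3 mm above the bench), at bay x = -72 mm; bay axes. Black rails 8 mm high at the sides: 67 mm apart inside at x = -110, narrowing evenly to 43 mm at x = -22, then straight to the end, 1.5 mm clear of the cartridge on each side.
- guide: All of the bay but its floor: rails, side walls, roof, and with them the flaps and the end stop. Same origin and axes as the bay. The roof begins at x = -3 mm, its top 33 mm above the bench, the passage under it 27 mm high. A slot along the middle of the roof, 22 mm wide, open at the front and ending at x = 109 mm, lets the fin travel along.
- flap_left (a joint): Angle of the left (+y) flap: 0 closed, across the passage; grows as it is pushed inwards, up to 1.55. Aluminium leaf 24.5 mm long, 16 mm high, with an upright hinge at the side of the entrance; a spring shuts it (about 1 N at its tip closed, 2.5 N open). It shuts once the cartridge's back is 29 mm past the bay's origin.
- flap_right (a joint): Angle of the right (-y) flap: the same, mirrored.
- end_unit: Black block at the bay's far end, origin under its middle at bay x = 155 mm. It carries the end stop, unseen under the roof: a pad on a spring, 3 N per mm, bottoming at 6 mm (18 N). The pad's start is set by hand and not measured, 104 to 128 mm along the bay: find it by feel. Flaps take up to 15 N on the way in, sliding after that 2 to 9 N. Let go, the cartridge springs back some mm: in order.
- knob_insulator: White porcelain knob insulator, 40 mm in diameter, 47 mm high, standing loose; leave it alone. Origin at the centre of its underside.
- bobbin: Green relay coil bobbin, 30 x 40 x 46 mm, standing loose; leave it alone. Origin under it.
- ink: Dark ink bottle, 50 x 50 x 66 mm, standing loose; leave it alone. Origin under it.

How it is judged:
By the outcome, as a careful person would: the job done as asked, in the order asked, and still so for the second after the job is handed in, with the robot touching nothing.
It also fails if it takes over 64 s, if anything falls off the work surface, if the arm or the gripper's body presses on something with over 40 N, if the wrist force passes 120 N, or if a joint passes its speed limit or range.

## Robot

A 6-joint arm with a two-finger parallel gripper is mounted at the origin on a cart in front of the work surface, level with it; the furniture and walls round the work are solid. World frame = base frame: x ahead of the robot, y to its left, z up, the work surface at z = 0. Lengths are in mm, angles in degrees, forces in N, time in s.
With the tool pointing down it reaches from about 350 to 850 mm from the base axis. Payload 8.1 kg.
Tool frame: the origin (TCP) lies between the finger pads; the fingertips stand 14 mm ahead of it and the grasp point (between the pads) lies 5 mm behind it; z points along the fingers, x is the direction in which the jaws open and shut, and the axes are right-handed (so a half turn about z gives the same grasp; the last joint's range is limited). The gripper opens to 85 mm and grips with 20 to 120 N. Pads are 22 mm wide; open, the fingers measure 114 mm over their backs; the gripper's body (76 mm by 85 mm) begins 54 mm behind the grasp point. The pads swing forward as they close: fully open they stand 13 mm farther back than shut.
Start: joints at [60.882, 7.471, 85.268, -0, 87.261, -4.893], TCP at [246.169, 547.18, 245.292] pointing down, gripper open.
Joint ranges: [-169.43, 169.43], [-51.17, 129.36], [1.28, 143.12], [-76.62, 256.62], [0, 156.53], [-152.29, 152.29]. Speed limits (degrees/s): [136.94, 136.94, 159.86, 180, 180, 180].

## Interface

Orientations are given as [roll, pitch, yaw] about the fixed x, y, z axes, in that order (R = Rz(yaw) Ry(pitch) Rx(roll)).
In Python, from bench import r, vision, job gives the robot as it stands.
- The arm moves only by the tool send_rows, never from a script. Its arguments are lists of equal length, an entry for each row: "dp": the shift along the world's x, y, z in mm, a list of three; "rot": the turn, a rotation vector about the world's x, y, z in rad, a list of three. In form: {"dp": [[tx, ty, tz], ...], "rot": [[wx, wy, wz], ...]}. A call has 1 to 5 rows; each row is the pose to reach, as a shift and turn from the pose commanded when the call began; what a row does not reach only later rows make up. A row lasts 1/8 s, in which the tool goes at most 62.5 mm and 10.7 degrees, less where a joint would pass 70% of its speed; a pose out of reach is approached as far as the arm can. A call with a gripper value outside its range is refused whole. "jaw" is the finger opening in mm, from 0 to 85.4, set as the call begins (left out, the last holds). The fingers move at their own pace and stop on an object; "force" is the grip in N (left out, the last holds). Time passes only in rows, so rows that repeat a pose let the fingers close. It gives the time, the measured TCP pose, the force and the opening at its end, in the units of the state.
- r.sense(): the state, without advancing time (a new reading comes with each control period).
- vision.snapshot(name): name is "scene" or "top"; returns a dict with "pixels" (420x560x3 uint8, red, green, blue), "depth" (420x560 float32, mm along the optical axis (not along the pixel's ray), 0 where there is no reading), "intrinsics" (3x3 intrinsics, pixels), "k1" (the pictures are not rectified: a ray, as slopes to the right and down, at radius r is drawn at 1 + k1 r^2 times it, then the intrinsics apply), "world_from_camera" (4x4, takes a point from camera to world coordinates). Camera axes: x right, y down, z forward; pixel columns grow to the right and rows downward; lengths in mm; the calibration is good to about 2 mm. A picture is of the moment at which its call begins.
- job.hand_in(): hands the job in, once; it reports no verdict.
The state is a dict: "time": time; "joint_pos": joint angles; "qd": joint speeds; "joint_efforts": joint torques, N m; "tool_pos": TCP position; "tcp_rot": TCP orientation; "ft_force": force on the tool from outside, world axes, zero at the start; "wrist_torque": the same for the moment, N m; "finger_gap": finger opening in mm.
Only numpy, scipy, OpenCV 4.12 (cv2) and the standard library are available. Lean on these libraries where they do the work, as an engineer would, in place of code of your own. Each camera call takes 0.05 s, during which the arm holds its last target.

## Working session

There is one attempt and no reset: what is moved stays moved. The work goes in short steps, Python scripts to look and compute and a tool call to move; the robot and the scene stay as the last step left them, time stands still between calls to the robot, and variables do not carry over. Pictures are saved under pics/ and viewed, and the job is handed in when it is done.

Besides the shell and the picture viewer there is one more tool, called after ">>>" by a JSON object that holds its "api" and its "payload", one argument or row to a line. send_rows: Moves the arm, as the interface text tells. Its arguments: {"type":"object","properties":{"dp":{"type":"array"},"rot":{"type":"array"},"jaw":{"type":"number"},"force":{"type":"number"}},"required":["dp","rot"]}

```bash
mkdir -p pics; ls
python3 - <<'E'
from bench import r, vision, job
import cv2,numpy as np
print(r.sense())
for n in("scene","top"):
    s=vision.snapshot(n); cv2.imwrite(f"pics/{n}0.png",s["pixels"][:,:,::-1]); np.savez(f"pics/{n}0.npz",**s)
    print(s["intrinsics"],s["k1"],s["world_from_camera"])
E
```

```text
pics
{'time': 0.0, 'joint_pos': array([ 6.08843099e+01,  7.51309492e+00,  8.53306799e+01, -1.55075371e-03,
        8.72627628e+01, -4.89223785e+00]), 'qd': array([ 0.08666158,  0.03576666,  0.05375693,  0.03322653, -0.03458509,
       -0.0427402 ]), 'joint_efforts': array([ 2.03051836e-04, -5.69423139e+01, -5.00535178e+01, -9.77325953e-05,
        1.54331949e-02, -1.91396066e-05]), 'tool_pos': array([245.89484691, 546.70717637, 244.25198802]), 'tcp_rot': array([-1.79992457e+02,  1.06281561e-01,  6.57766303e+01]), 'ft_force': array([-0.228914  , -0.14465081, -0.30570737]), 'wrist_torque': array([0.00977475, 0.06588261, 0.02980844]), 'finger_gap': 85.37340858996166}
[[478.90151649   0.         278.52656605]
 [  0.         478.90151649 208.85016481]
 [  0.           0.           1.        ]] 0.022486627009369306 [[ 7.38146449e-01 -5.10512364e-01  4.41040754e-01  1.76097819e+02]
 [-6.74623183e-01 -5.63239641e-01  4.77121229e-01 -5.04919959e+02]
 [ 4.83534924e-03 -6.49721658e-01 -7.60156817e-01  7.75872163e+02]
 [ 0.00000000e+00  0.00000000e+00  0.00000000e+00  1.00000000e+00]]
[[429.5237997    0.         278.44739858]
 [  0.         429.5237997  208.73013081]
 [  0.           0.           1.        ]] -0.0624526539634094 [[ 1.33132687e-03 -9.89881012e-01  1.41893659e-01  4.31144727e+02]
 [-9.99998805e-01 -1.20643005e-03  9.66238221e-04 -7.76444626e+01]
 [-7.85276094e-04 -1.41894775e-01 -9.89881435e-01  1.04690064e+03]
 [ 0.00000000e+00  0.00000000e+00  0.00000000e+00  1.00000000e+00]]
```

View pics/scene0.png

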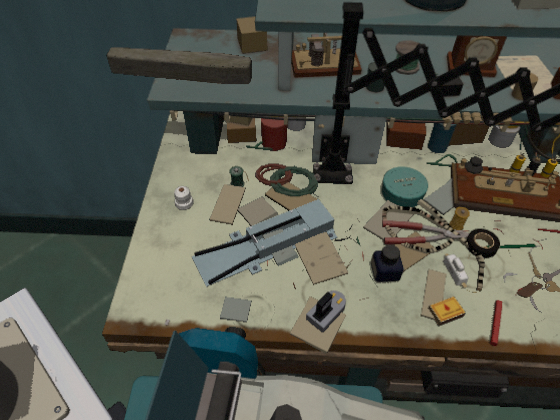

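View pics/top0.png

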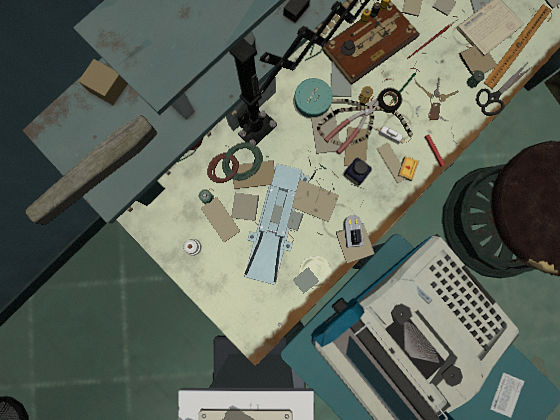

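```bash
cat > h.py <<'E'
import cv2,numpy as np
def load(f): return dict(np.load(f))
def px2w(s,u,v,d=None,z=None):
    K=s["intrinsics"];k1=float(s["k1"])
    x=np.array([(u-K[0,2])/K[0,0],(v-K[1,2])/K[1,1]]);y=x.copy()
    for _ in range(20): y=x/(1+k1*(y@y))
    ray=np.array([y[0],y[1],1.]);M=s["world_from_camera"]
    if z is not None:
        w=M[:3,:3]@ray; return M[:3,3]+w*(z-M[2,3])/w[2]
    return M[:3,:3]@(ray*d)+M[:3,3]
def cloud(s):
    K=s["intrinsics"];k1=float(s["k1"]);D=s["depth"]
    v,u=np.mgrid[:420,:560]
    X=(u-K[0,2])/K[0,0];Y=(v-K[1,2])/K[1,1];a,b=X.copy(),Y.copy()
    for _ in range(20):
        f=1+k1*(a*a+b*b);a,b=X/f,Y/f
    P=np.stack([a*D,b*D,D],-1)@s["world_from_camera"][:3,:3].T+s["world_from_camera"][:3,3]
    P[D==0]=np.nan
    return P
def crop(s,box,f,name):
    u0,v0,u1,v1=box
    cv2.imwrite(name,cv2.resize(np.ascontiguousarray(s["pixels"][v0:v1,u0:u1,::-1]),None,fx=f,fy=f,interpolation=cv2.INTER_CUBIC))
E
python3 - <<'E'
from h import *
s=load("pics/scene0.npz");t=load("pics/top0.npz")
crop(s,(180,180,360,340),4.4,"pics/s1.png");crop(t,(230,150,380,300),4,"pics/t1.png")
for n,c in(("s",s),("t",t)):
    P=cloud(c)
    np.save(f"pics/{n}cl.npy",P)
Pt=np.load("pics/tcl.npy")
for (u,v) in [(262,265),(285,180),(352,235),(354,222),(357,175),(192,246),(206,196),(245,100),(255,130),(300,270)]:
    print(u,v,Pt[v,u].round(1))
# grid height map of world above region
P=np.vstack([np.load("pics/tcl.npy").reshape(-1,3),np.load("pics/scl.npy").reshape(-1,3)])
P=P[np.isfinite(P[:,0])]
xs=np.arange(200,800,25);ys=np.arange(250,-300,-25)
print("     "+" ".join(f"{y:4d}" for y in ys))
for x in xs[::-1]:
    row=[]
    for y in ys:
        m=(abs(P[:,0]-x)<12.5)&(abs(P[:,1]-y)<12.5)
        row.append(f"{P[m,2].max():4.0f}" if m.any() else "   .")
    print(x,"",*row)
E
```

```text
262 265 [443.6 -37.1   3.3]
285 180 [646.4 -92.3  33.1]
352 235 [ 514.4 -252.1   26. ]
354 222 [ 545.6 -257.6   26.4]
357 175 [ 657.  -264.7   42.3]
192 246 [486.7 125.2  44.1]
206 196 [605.8  95.9  40.6]
245 100 [779.3  -7.3 203.1]
255 130 [773.6 -18.5  27.3]
300 270 [nan nan nan]
      250  225  200  175  150  125  100   75   50   25    0  -25  -50  -75 -100 -125 -150 -175 -200 -225 -250 -275
775   171  335  337  337  337  337  337  336  337  170  393  391  390   12    3    4    4   17   18   18   16   18
750   171  211  336  337  337  337  337  336  170   16   20   20    7    5    3    3    3   13   18   16   20   16
725   215  214  214  335  337  337  335  170   19   18   14   20    6    4    4    5    5   10    9   18   19   10
700   214  214  214  205  337  336  172   18   21   18   10   19   14   34    5    4    3    4    3    5   45   67
675   213  215  210  171  171  170   20   19   21   21   19   17   13   37   38   36    6    5    5    4   69   71
650   213  205  172  172  172    3   20   23   23   22   17   11   35   37   38   37    9    8    3    4   68   69
625   172  1
[... 1357 characters left out ...]
  118   95
325  -767 -769    .    .    .    .    4    3    3    4    3    3    4    3    4    2    3  118  121  120  119  106
300  -769 -773 -773    .    .    .    .    3    4    5    3    3    3    5    3    2   99  121  121  120  102  106
275  -770 -770    .    .    .    .    .    .    4    4    3    5    4    3    4  -93   94  114  204  205  140   97
250  -769 -780    .    .    .    .    .    .    .    3    2    4    3    2  -92  -91   23   29  202  206  199  129
225  -766 -769 -772    .    .    .    .    .    .    .    3    4    2  -94  -90  -90  -90   25   27  206  205  180
200  -769 -767 -766 -772    .    .    .    .    .    .    .    1    .  -93  -91  -90  -91  -89   26   25  205  206
```

View pics/s1.png

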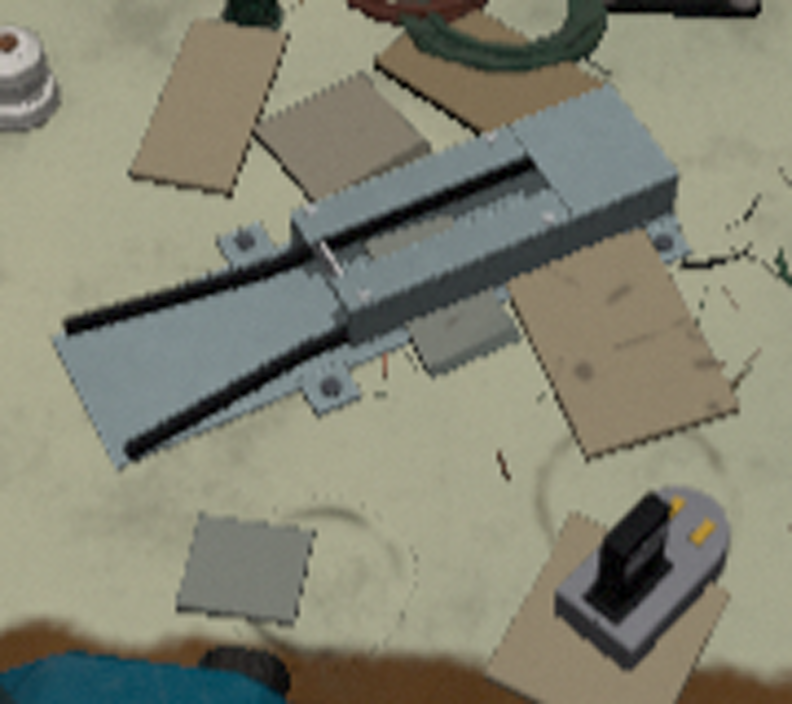

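View pics/t1.png

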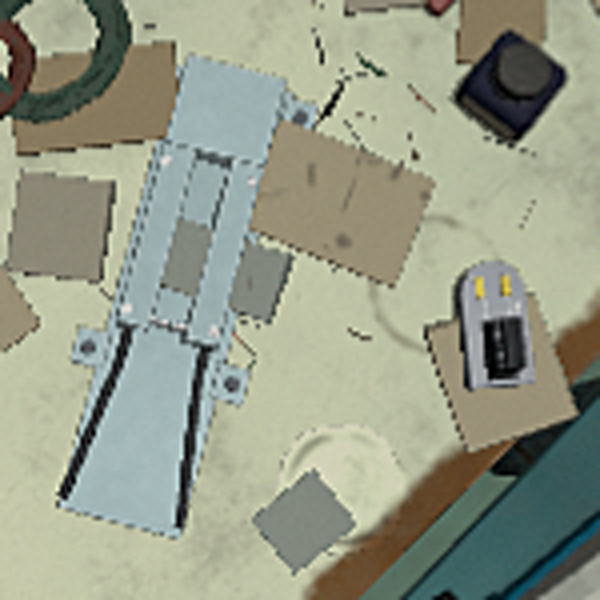

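```bash
cat >> h.py <<'E'
def w2px(s,p):
    M=s["world_from_camera"];c=M[:3,:3].T@(np.asarray(p,float)-M[:3,3]);a=c[:2]/c[2]
    a=a*(1+float(s["k1"])*(a@a));K=s["intrinsics"];return np.array([K[0,0]*a[0]+K[0,2],K[1,1]*a[1]+K[1,2]])
def tf(pose,p):
    x,y,t=pose;c,s_=np.cos(np.radians(t)),np.sin(np.radians(t));return np.array([x+c*p[0]-s_*p[1],y+s_*p[0]+c*p[1],p[2]])
def draw(s,box,f,segs,name,col=(0,0,255)):
    u0,v0,u1,v1=box
    im=cv2.resize(np.ascontiguousarray(s["pixels"][v0:v1,u0:u1,::-1]),None,fx=f,fy=f,interpolation=cv2.INTER_CUBIC)
    for a,b in segs:
        q=[tuple(int(round(x)) for x in ((w2px(s,p)-[u0,v0]+.5)*f-.5)) for p in(a,b)]
        cv2.line(im,*q,col,1,cv2.LINE_AA)
    cv2.imwrite(name,im)
def baysegs(p):
    T=lambda *q:tf(p,q);S=[]
    S+=[(T(-118,-38,3),T(-118,38,3)),(T(-118,38,3),T(-3,38,3)),(T(-118,-38,3),T(-3,-38,3))]
    z=33;c=[(-3,-38),(165,-38),(165,38),(-3,38)]
    S+=[(T(*c[i],z),T(*c[(i+1)%4],z)) for i in range(4)]
    for s in(-1,1): S+=[(T(-3,11*s,z),T(109,11*s,z)),(T(-110,33.5*s,11),T(-22,21.5*s,11)),(T(-22,21.5*s,11),T(-3,21.5*s,11))]
    return S
def cartsegs(p,z0=0):
    T=lambda x,y,z:tf(p,(x,y,z+z0));S=[]
    pts=[(-38,-20)]+[(18+20*np.cos(a),20*np.sin(a)) for a in np.linspace(-np.pi/2,np.pi/2,17)]+[(-38,20)]
    n=len(pts);S+=[(T(*pts[i],24),T(*pts[(i+1)%n],24)) for i in range(n)]
    c=[(-31,-6),(-1,-6),(-1,6),(-31,6)]
    S+=[(T(*c[i],72),T(*c[(i+1)%4],72)) for i in range(4)]+[(T(*q,24),T(*q,72)) for q in c]
    return S
E
cat > fit1.py <<'E'
from h import *
from scipy.optimize import least_squares
s=load("pics/scene0.npz");t=load("pics/top0.npz")
g=lambda u,v,f,o:np.array([(u+.5)/f-.5+o[0],(v+.5)/f-.5+o[1]])
B=[((-118,38,3),(-118,-38,3),(165,38,33),(165,-38,33))]
mod=B[0]
ot=[g(*q,4,(230,150)) for q in((58,507),(180,537),(187,55),(287,78))]
os_=[g(*q,4.4,(180,180)) for q in((54,340),(120,468),(610,85),(678,177))]
def res(p,cams): 
    r=[]
    for c,o in cams: 
        for m,q in zip(mod,o): r+=list(w2px(c,tf(p,m))-q)
    return np.array(r)
for cams in([(t,ot)],[(s,os_)],[(t,ot),(s,os_)]):
    q=least_squares(res,[560,-65,-15],args=(cams,)); print(q.x.round(2),q.fun.round(1))
bay=q.x
# cartridge: body top corners back, fin
mod=((-38,20,24),(-38,-20,24),(38,0,24),(-31,6,72),(-31,-6,72),(-1,-6,72),(-1,6,72))
T2=lambda L,f,o:[g(*x,f,o) for x in L]
ct=T2([(467,388),(534,386),(483,262)],4,(230,150))
cs=T2([(556,590),(628,667),(700,488),(601,549),(632,568),(670,512),(642,492)],4.4,(180,180))
for cams in([(t,ct)],[(s,cs)],[(t,ct),(s,cs)]):
    q=least_squares(res,[530,-255,0],args=(cams,)); print(q.x.round(2),q.fun.round(1))
S=baysegs(bay)+cartsegs(q.x)
draw(s,(180,180,360,340),4.4,S,"pics/s2.png");draw(t,(230,150,380,300),4,S,"pics/t2.png")
E
python3 fit1.py
```

```text
[521.22 -60.48 -14.46] [-0.  -0.1  0.   0.5 -2.7 -1.2  2.7  0.7]
[520.23 -62.5  -14.5 ] [-0.6 -0.2 -0.7  0.5 -1.4 -2.6  2.7  1.6]
[520.77 -61.52 -14.47] [ 0.4  0.1  0.5  0.7 -2.3 -1.   3.1  0.9 -0.6 -0.6 -0.8  0.  -1.6 -3.
  2.5  1.1]
[ 525.04 -254.26    5.83] [-0.1  0.7 -0.2 -0.5  0.3 -0.2]
[ 522.37 -257.85    9.18] [-0.9  2.3  1.7 -1.9  0.4  1.8 -0.4 -0.6 -1.5 -0.8  0.1 -0.6  0.6  0. ]
[ 523.03 -257.23    8.26] [ 1.9  1.8  1.6 -0.1  0.9  0.7 -1.   1.5  1.3 -2.4  0.7  1.5 -0.6 -1.3
 -1.8 -1.4  0.1 -1.1  0.6 -0.5]
```

```bash
sleep 1
```

```text
(no output)
```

View pics/s2.png

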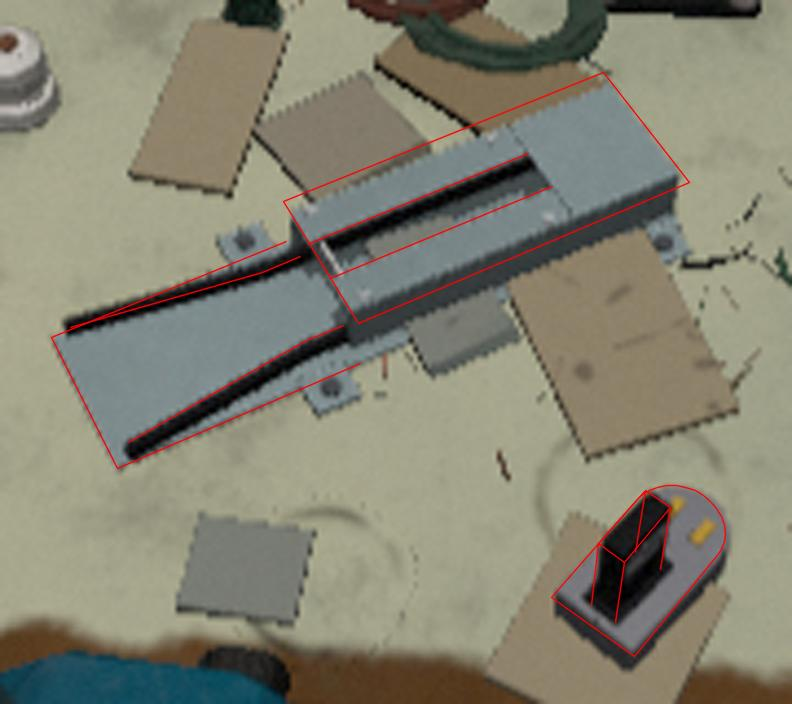

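View pics/t2.png

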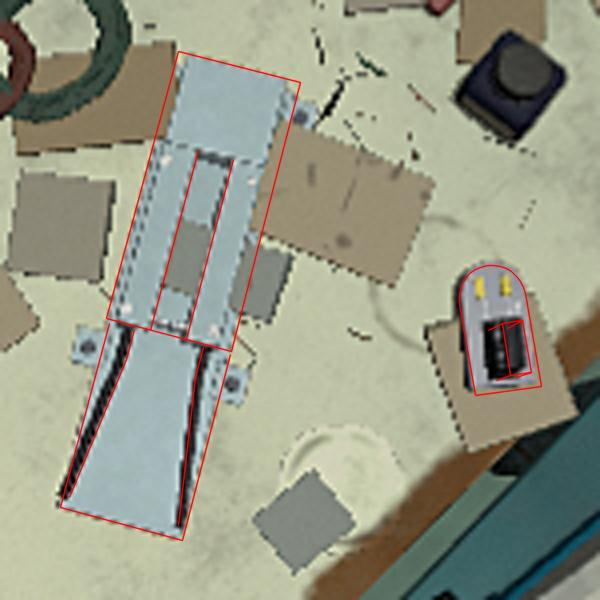

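```bash
python3 - <<'E'
import re
f=open('fit1.py').read()
f=f.replace("mod=B[0]\n","mod=B[0]+((109,11,33),(109,-11,33))\n")
f=f.replace("(187,55),(287,78))]","(187,55),(287,78),(197,150),(234,160))]").replace("(610,85),(678,177))]","(610,85),(678,177),(527,155),(553,186))]")
f=f.replace("for m,q in zip(mod,o): r","for m,q in zip(mod,o):\n            if len(p)>3 and abs(m[1])==38 and m[2]==33: m=(m[0],np.sign(m[1])*p[3],33)\n            r").replace("[560,-65,-15]","[560,-65,-15,31]").replace("bay=q.x","bay=q.x[:3]")
# cart top: also fin top front/back corners
f=f.replace("ct=T2([(467,388),(534,386),(483,262)]","ct=T2([(467,388),(534,386),(486,261),(490,380),(524,376),(519,317),(485,321)]")
open('fit1.py','w').write(f)
E
python3 fit1.py
python3 - <<'E'
from h import *
s=load("pics/scene0.npz");t=load("pics/top0.npz")
crop(t,(330,205,380,255),12,"pics/t3.png");crop(s,(295,285,355,335),12,"pics/s3.png")
E
```

```text
Traceback (most recent call last):
  File "fit1.py", line 17, in <module>
    q=least_squares(res,[560,-65,-15,31],args=(cams,)); print(q.x.round(2),q.fun.round(1))
  File "fit1.py", line 14, in res
    r+=list(w2px(c,tf(p,m))-q)
                   ~~^^^^^
  File "h.py", line 27, in tf
    x,y,t=pose;c,s_=np.cos(np.radians(t)),np.sin(np.radians(t));return np.array([x+c*p[0]-s_*p[1],y+s_*p[0]+c*p[1],p[2]])
    ^^^^^
ValueError: too many values to unpack (expected 3)
```

View pics/t3.png

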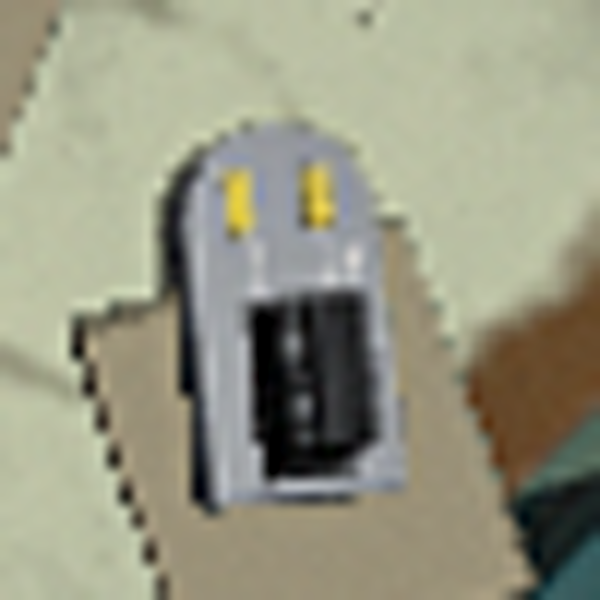

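View pics/s3.png

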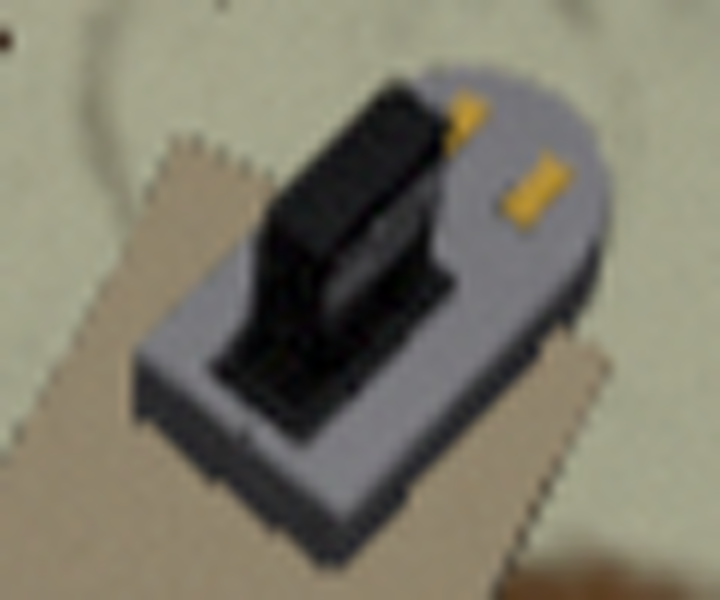

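```bash
python3 - <<'E'
f=open('fit1.py').read()
f=f.replace("tf(p,m)","tf(p[:3],m)")
i=f.index("ct=T2");j=f.index("for cams in([(t,ct)]")
f=f[:i]+'''ct=T2([(213,503),(404,492),(290,122)],12,(330,205))
cs=T2([(135,352),(345,522),(np.nan,0),(270,215),(325,250),(450,125),(395,80)],12,(295,285))
'''+f[j:]
f=f.replace("            r+=","            if np.isnan(q[0]): continue\n            r+=")
open('fit1.py','w').write(f)
E
python3 fit1.py
```

```text
[520.92 -60.75 -14.55  31.06] [ 0.   0.   0.1  0.6  0.3 -0.4  0.1  0.2 -0.1 -0.1 -0.4 -0.3]
[520.11 -62.54 -14.44  31.08] [-0.6 -0.1 -0.7  0.6  0.2 -0.4  0.8 -0.8  0.4 -0.1 -0.   0.4]
[520.56 -61.67 -14.48  31.1 ] [ 0.5  0.2  0.5  0.8  0.5 -0.2  0.4  0.3  0.3  0.  -0.1 -0.2 -0.7 -0.5
 -0.8  0.2  0.1 -0.7  0.6 -1.1  0.3 -0.4 -0.2  0. ]
[ 526.04 -258.63    1.82] [-0.3 -0.1  0.5  0.3 -0.1 -0.2]
[ 524.86 -258.13    5.28] [-0.3 -0.1  0.2  0.1 -0.9 -0.3  0.1  1.1  1.  -0.2 -0.1 -0.7]
[ 525.17 -258.66    3.6 ] [ 0.2  0.5  0.9  0.4 -0.6  0.2 -0.2 -0.6 -0.2  0.1 -0.9 -0.6 -0.   1.
  1.2 -0.1  0.3 -0.7]
```

View pics/t2.png

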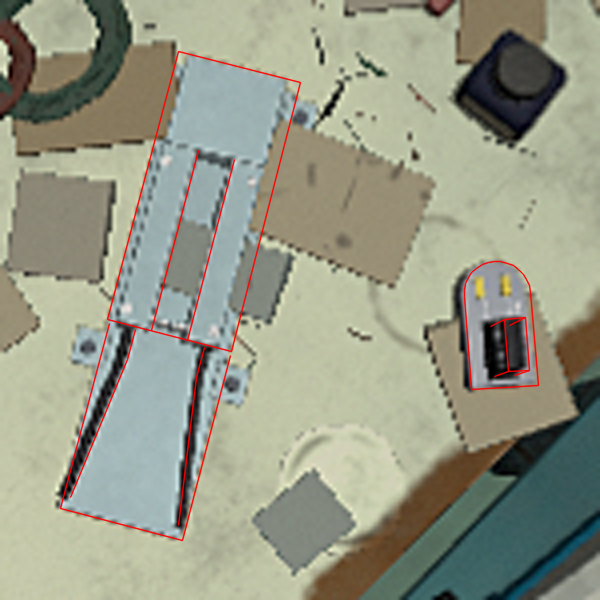

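View pics/s2.png

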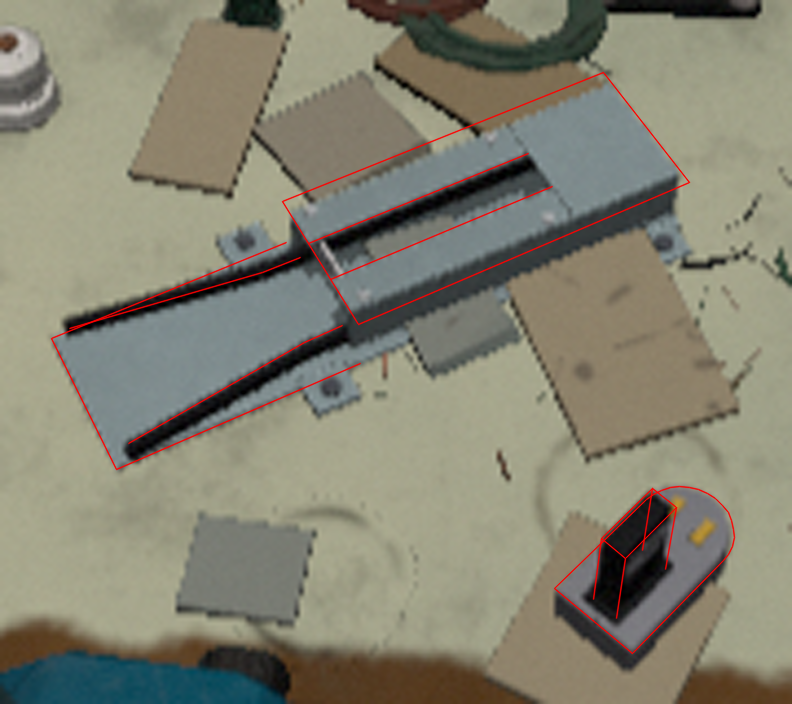

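>>> {"api": "send_rows", "payload": {
  "dp": [
    [15,-45,0],
    [32,-97,0],
    [50,-152,0],
    [68,-207,0],
    [86,-262,0]
  ],
  "rot": [
    [0,0,0],
    [0,0,0.1],
    [0,0,0.2],
    [0,0,0.3],
    [0,0,0.4]
  ],
  "jaw": 50
}}

```text
time: 0.72
tool_pos: [332.2, 283.4, 244.9]
tcp_rot: [-180.0, 0.0, 88.9]
ft_force: [1.6, -0.3, 0.5]
finger_gap: 49.9
```

>>> {"api": "send_rows", "payload": {
  "dp": [
    [18,-55,0],
    [36,-110,0],
    [54,-165,0],
    [72,-220,0],
    [88,-270,0]
  ],
  "rot": [
    [0,0,0.05],
    [0,0,0.11],
    [0,0,0.11],
    [0,0,0.11],
    [0,0,0.11]
  ]
}}

```text
time: 1.35
tool_pos: [420.2, 13.1, 245.1]
tcp_rot: [180.0, 0.0, 95.0]
ft_force: [0.9, 0.6, 0.1]
finger_gap: 49.9
```

>>> {"api": "send_rows", "payload": {
  "dp": [
    [18,-55,-10],
    [36,-110,-30],
    [54,-165,-50],
    [72,-220,-80],
    [88,-274,-110]
  ],
  "rot": [
    [0,0,0],
    [0,0,0],
    [0,0,0],
    [0,0,0],
    [0,0,0]
  ]
}}

```text
time: 1.98
tool_pos: [507.4, -257.3, 136.1]
tcp_rot: [180.0, 0.0, 95.0]
ft_force: [1.1, 0.9, 0.6]
finger_gap: 50.2
```

>>> {"api": "send_rows", "payload": {
  "dp": [
    [0,0,0],
    [0,0,0]
  ],
  "rot": [
    [0,0,0],
    [0,0,0]
  ]
}}

```text
time: 2.22
tool_pos: [506.7, -255.1, 136.7]
tcp_rot: [-179.9, -0.1, 95.0]
ft_force: [-0.2, 0.3, 0.9]
finger_gap: 49.8
```

```bash
cat > look.py <<'E'
import sys
from h import *
from bench import r,vision
def look(tag):
    q=r.sense(); print(round(q["time"],2),q["tool_pos"].round(1),q["tcp_rot"].round(2),q["ft_force"].round(1),q["wrist_torque"].round(2),round(q["finger_gap"],1),q["joint_pos"].round(0))
    for n in("scene","top"):
        s=vision.snapshot(n);np.savez(f"pics/{n}{tag}.npz",**s);cv2.imwrite(f"pics/{n}{tag}.png",s["pixels"][:,:,::-1])
    return load(f"pics/scene{tag}.npz"),load(f"pics/top{tag}.npz")
E
python3 - <<'E'
from look import *
s,t=look("A"); crop(s,(240,200,400,340),4.4,"pics/sA.png");crop(t,(290,160,410,290),4.4,"pics/tA.png")
E
```

```text
2.23 [ 506.7 -255.1  136.7] [-1.7994e+02 -7.0000e-02  9.4960e+01] [-0.2  0.3  0.9] [0.02 0.02 0.03] 49.8 [ -32.    7.   97.    0.   76. -127.]
```

View pics/sA.png

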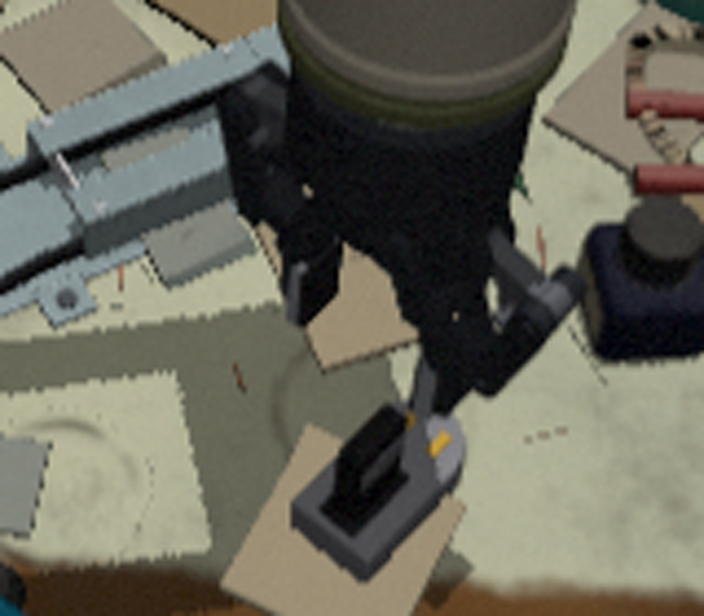

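View pics/tA.png

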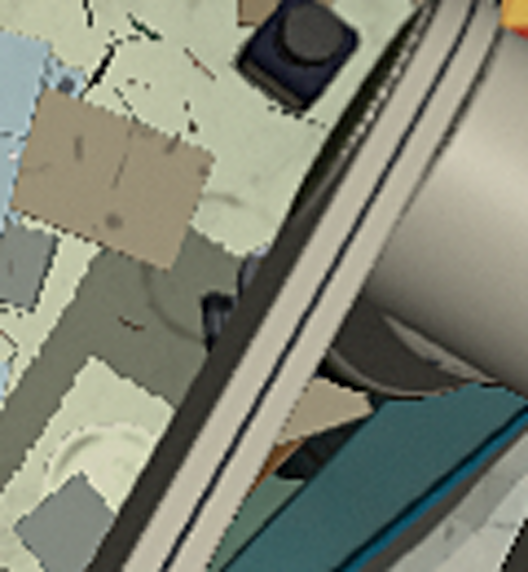

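>>> {"api": "send_rows", "payload": {
  "dp": [
    [1,-4,-20],
    [1,-4,-45],
    [1,-4,-70],
    [1,-4,-85],
    [1,-4,-85]
  ],
  "rot": [
    [0,0,0],
    [0,0,0],
    [0,0,0],
    [0,0,0],
    [0,0,0]
  ]
}}

```text
time: 2.95
tool_pos: [507.2, -258.5, 50.7]
tcp_rot: [-179.9, -0.1, 95.0]
ft_force: [-0.1, 0.1, -0.2]
finger_gap: 50.0
```

Run:
```python
from look import *
s,t=look("B"); crop(s,(260,240,380,340),5.5,"pics/sB.png")
```

```text
2.95 [ 507.2 -258.5   50.7] [-1.7989e+02 -9.0000e-02  9.5030e+01] [-0.1  0.1 -0.2] [-0.01  0.    0.06] 50.0 [ -32.   13.  100.    0.   67. -127.]
```

View pics/sB.png

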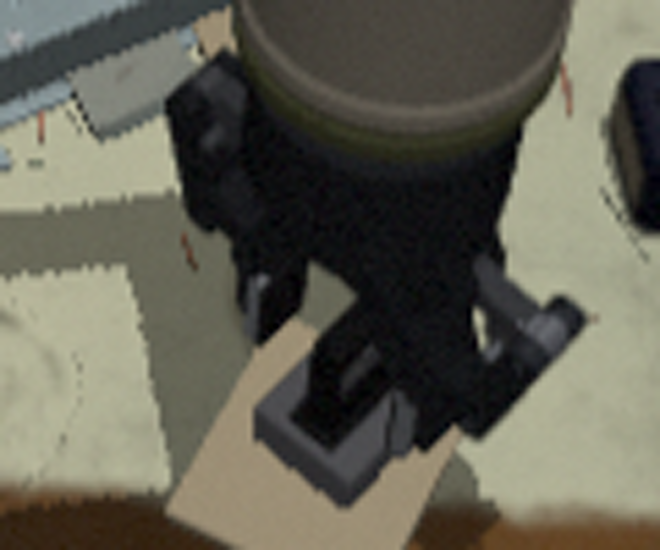

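>>> {"api": "send_rows", "payload": {
  "dp": [
    [0,0,0],
    [0,0,0],
    [0,0,0],
    [0,0,0],
    [0,0,0]
  ],
  "rot": [
    [0,0,0],
    [0,0,0],
    [0,0,0],
    [0,0,0],
    [0,0,0]
  ],
  "jaw": 0,
  "force": 60
}}

```text
time: 3.68
tool_pos: [508.7, -259.8, 53.0]
tcp_rot: [179.9, 0.1, 95.0]
ft_force: [-0.8, 0.7, 6.0]
finger_gap: 11.1
```

>>> {"api": "send_rows", "payload": {
  "dp": [
    [0,0,0],
    [0,0,5],
    [0,0,15],
    [0,0,15],
    [0,0,15]
  ],
  "rot": [
    [0,0,0],
    [0,0,0],
    [0,0,0],
    [0,0,0],
    [0,0,0]
  ]
}}

```text
time: 4.3
tool_pos: [508.1, -259.4, 67.2]
tcp_rot: [180.0, -0.0, 95.0]
ft_force: [-0.4, 0.6, -2.0]
finger_gap: 11.3
```

Run:
```python
from look import *
s,t=look("C"); crop(s,(260,240,380,340),5.5,"pics/sC.png")
```

```text
4.3 [ 508.1 -259.4   67.2] [180.  -0.  95.] [-0.4  0.6 -2. ] [0.02 0.08 0.03] 11.3 [ -32.   12.  100.    0.   68. -127.]
```

View pics/sC.png

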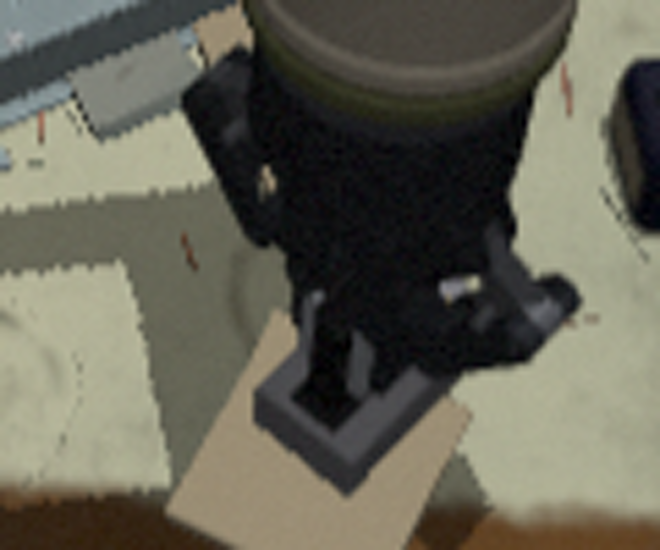

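>>> {"api": "send_rows", "payload": {
  "dp": [
    [0,0,20],
    [-8,20,25],
    [-22,65,25],
    [-38,115,25],
    [-54,165,25]
  ],
  "rot": [
    [0,0,0],
    [0,0,-0.05],
    [0,0,-0.15],
    [0,0,-0.25],
    [0,0,-0.34]
  ]
}}

```text
time: 5.03
tool_pos: [454.2, -93.4, 93.7]
tcp_rot: [179.9, -0.0, 75.3]
ft_force: [0.6, 1.3, -2.0]
finger_gap: 11.4
```

>>> {"api": "send_rows", "payload": {
  "dp": [
    [-9,30,0],
    [-18,52,0],
    [-19,55,0],
    [-19,55,0],
    [-19,55,0]
  ],
  "rot": [
    [0,0,0],
    [0,0,0],
    [0,0,0],
    [0,0,0],
    [0,0,0]
  ]
}}

```text
time: 5.65
tool_pos: [435.7, -40.2, 92.7]
tcp_rot: [180.0, 0.0, 75.5]
ft_force: [-0.6, -0.4, -2.3]
finger_gap: 11.0
```

Run:
```python
from look import *
s,t=look("D"); crop(s,(180,160,360,300),4.4,"pics/sD.png"); crop(t,(230,150,380,300),4,"pics/tD.png")
```

```text
5.65 [435.7 -40.2  92.7] [1.7995e+02 1.0000e-02 7.5470e+01] [-0.6 -0.4 -2.3] [-0.   -0.01  0.02] 11.0 [-12. -11. 120.  -0.  71. -87.]
```

View pics/sD.png

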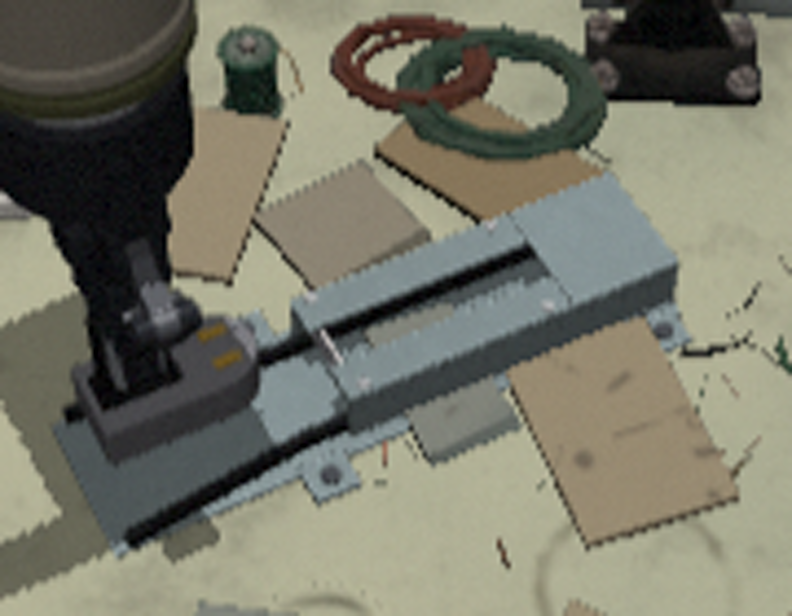

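View pics/tD.png

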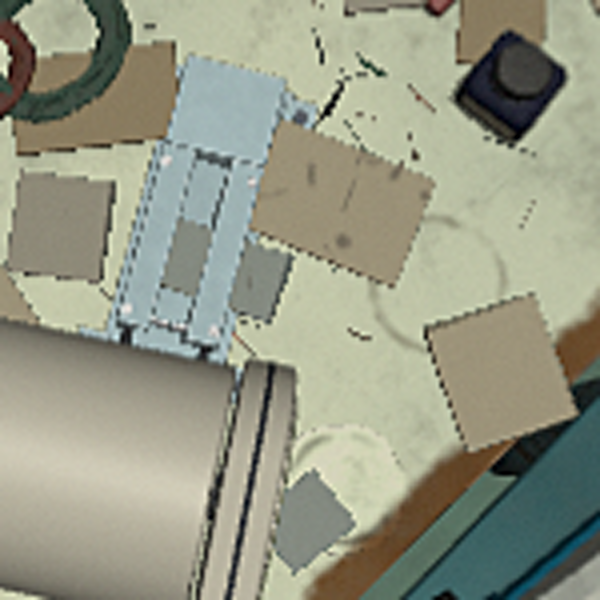

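Run:
```python
from h import *
s=load("pics/sceneD.npz")
import numpy as np
p=(435.4+16*.968,-39.9-16*.25,-14.5)
draw(s,(185,215,275,285),8.5,baysegs((520.11,-62.54,-14.44))+cartsegs(p,40),"pics/sD2.png")
crop(s,(185,215,275,285),8.5,"pics/sD3.png")
```

```text
(no output)
```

View pics/sD2.png

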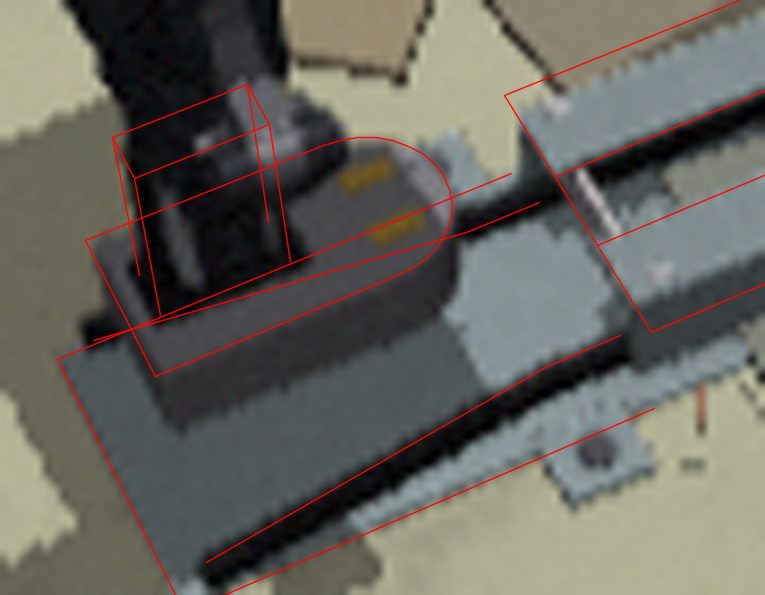

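View pics/sD3.png

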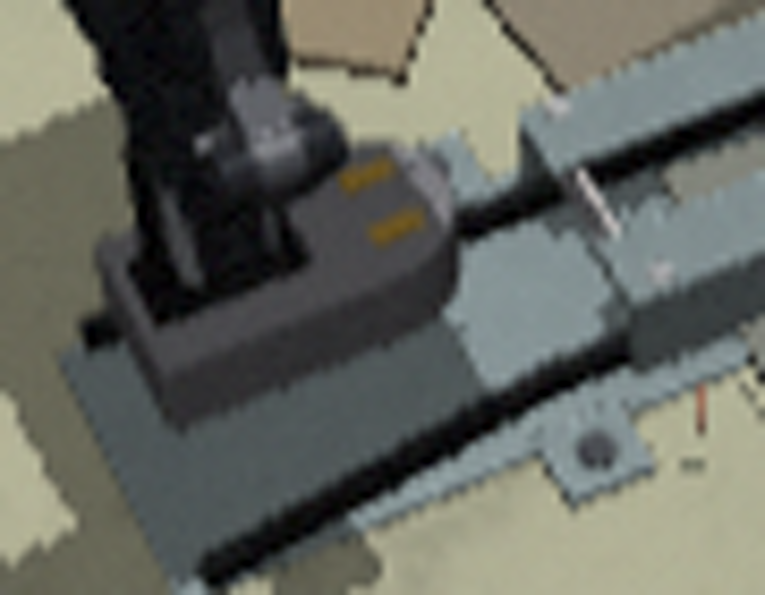

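>>> {"api": "send_rows", "payload": {
  "dp": [
    [0,0,-12],
    [0,0,-24],
    [0,0,-30],
    [0,0,-33],
    [0,0,-33]
  ],
  "rot": [
    [0,0,0],
    [0,0,0],
    [0,0,0],
    [0,0,0],
    [0,0,0]
  ]
}}

```text
time: 6.38
tool_pos: [435.0, -39.4, 58.9]
tcp_rot: [-180.0, 0.0, 75.5]
ft_force: [0.5, 0.5, -2.7]
finger_gap: 11.3
```

>>> {"api": "send_rows", "payload": {
  "dp": [
    [0,0,-0.5],
    [0,0,-1],
    [0,0,-1.5],
    [0,0,-1.5]
  ],
  "rot": [
    [0,0,0],
    [0,0,0],
    [0,0,0],
    [0,0,0]
  ]
}}

```text
time: 6.88
tool_pos: [435.2, -39.4, 57.7]
tcp_rot: [180.0, 0.0, 75.5]
ft_force: [-0.3, 0.3, -2.2]
finger_gap: 11.3
```

>>> {"api": "send_rows", "payload": {
  "dp": [
    [0,0,-0.5],
    [0,0,-1],
    [0,0,-1]
  ],
  "rot": [
    [0,0,0],
    [0,0,0],
    [0,0,0]
  ]
}}

```text
time: 7.25
tool_pos: [435.1, -39.4, 56.6]
tcp_rot: [-180.0, 0.0, 75.5]
ft_force: [-0.1, 0.2, -2.2]
finger_gap: 11.0
```

>>> {"api": "send_rows", "payload": {
  "dp": [
    [0,0,-0.5],
    [0,0,-1],
    [0,0,-1]
  ],
  "rot": [
    [0,0,0],
    [0,0,0],
    [0,0,0]
  ]
}}

```text
time: 7.62
tool_pos: [435.4, -39.5, 56.0]
tcp_rot: [180.0, -0.0, 75.5]
ft_force: [-2.0, 1.1, 4.7]
finger_gap: 11.2
```

>>> {"api": "send_rows", "payload": {
  "dp": [
    [0,0,-0.5],
    [0,0,-0.5]
  ],
  "rot": [
    [0,0,0],
    [0,0,0]
  ]
}}

```text
time: 7.88
tool_pos: [435.7, -39.5, 56.0]
tcp_rot: [179.9, -0.0, 75.5]
ft_force: [-2.6, 0.8, 8.0]
finger_gap: 11.5
```

>>> {"api": "send_rows", "payload": {
  "dp": [
    [0,0,-0.5],
    [0,0,-0.5]
  ],
  "rot": [
    [0,0,0],
    [0,0,0]
  ]
}}

```text
time: 8.12
tool_pos: [436.0, -39.6, 56.0]
tcp_rot: [179.9, -0.0, 75.5]
ft_force: [-4.9, 1.0, 13.0]
finger_gap: 11.0
```

>>> {"api": "send_rows", "payload": {
  "dp": [
    [0,0,0.7],
    [0,0,1.4],
    [0,0,1.4]
  ],
  "rot": [
    [0,0,0],
    [0,0,0],
    [0,0,0]
  ]
}}

```text
time: 8.5
tool_pos: [435.2, -39.5, 56.1]
tcp_rot: [180.0, 0.0, 75.5]
ft_force: [-0.3, 0.3, 0.7]
finger_gap: 11.2
```

>>> {"api": "send_rows", "payload": {
  "dp": [
    [2.9,-0.75,0],
    [5.8,-1.5,0],
    [8.7,-2.25,0],
    [11.6,-3,0],
    [11.6,-3,0]
  ],
  "rot": [
    [0,0,0],
    [0,0,0],
    [0,0,0],
    [0,0,0],
    [0,0,0]
  ]
}}

```text
time: 9.12
tool_pos: [447.2, -42.6, 56.1]
tcp_rot: [180.0, -0.0, 75.5]
ft_force: [1.1, 0.7, 0.7]
finger_gap: 11.2
```

>>> {"api": "send_rows", "payload": {
  "dp": [
    [2.9,-0.75,0],
    [5.8,-1.5,0],
    [8.7,-2.25,0],
    [11.6,-3,0],
    [11.6,-3,0]
  ],
  "rot": [
    [0,0,0],
    [0,0,0],
    [0,0,0],
    [0,0,0],
    [0,0,0]
  ]
}}

```text
time: 9.75
tool_pos: [458.8, -45.6, 56.1]
tcp_rot: [180.0, -0.0, 75.5]
ft_force: [0.4, -0.3, 1.0]
finger_gap: 11.2
```

Run:
```python
from look import *
s,t=look("E"); draw(s,(195,205,315,295),6.6,baysegs((520.11,-62.54,-14.44)),"pics/sE.png"); crop(s,(195,205,315,295),6.6,"pics/sE0.png")
```

```text
9.75 [458.8 -45.6  56.1] [179.96  -0.    75.52] [ 0.4 -0.3  1. ] [-0.05 -0.13 -0.  ] 11.2 [-12.  -4. 117.  -0.  66. -88.]
```

View pics/sE0.png

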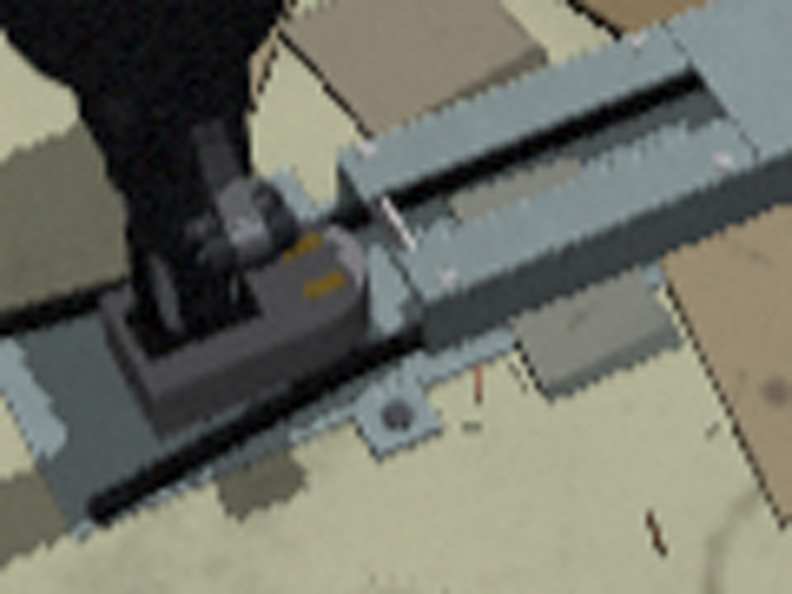

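>>> {"api": "send_rows", "payload": {
  "dp": [
    [1.9,-0.5,0],
    [3.9,-1,0],
    [5.8,-1.5,0],
    [7.7,-2,0],
    [7.7,-2,0]
  ],
  "rot": [
    [0,0,0],
    [0,0,0],
    [0,0,0],
    [0,0,0],
    [0,0,0]
  ]
}}

```text
time: 10.48
tool_pos: [466.4, -47.5, 56.1]
tcp_rot: [180.0, 0.0, 75.5]
ft_force: [0.7, 0.1, -0.2]
finger_gap: 11.0
```

>>> {"api": "send_rows", "payload": {
  "dp": [
    [1.9,-0.5,0],
    [3.9,-1,0],
    [3.9,-1,0]
  ],
  "rot": [
    [0,0,0],
    [0,0,0],
    [0,0,0]
  ]
}}

```text
time: 10.85
tool_pos: [470.2, -48.5, 56.0]
tcp_rot: [180.0, 0.0, 75.5]
ft_force: [0.3, 0.5, 0.2]
finger_gap: 11.1
```

>>> {"api": "send_rows", "payload": {
  "dp": [
    [1.9,-0.5,0],
    [3.9,-1,0],
    [3.9,-1,0]
  ],
  "rot": [
    [0,0,0],
    [0,0,0],
    [0,0,0]
  ]
}}

```text
time: 11.22
tool_pos: [473.6, -49.3, 56.1]
tcp_rot: [-180.0, -0.0, 75.5]
ft_force: [-2.9, 1.6, 6.0]
finger_gap: 11.4
```

>>> {"api": "send_rows", "payload": {
  "dp": [
    [1.5,-0.4,0],
    [2.9,-0.75,0],
    [2.9,-0.75,0]
  ],
  "rot": [
    [0,0,0],
    [0,0,0],
    [0,0,0]
  ]
}}

```text
time: 11.6
tool_pos: [476.3, -50.0, 56.1]
tcp_rot: [-179.9, -0.0, 75.5]
ft_force: [-5.2, 1.6, 6.4]
finger_gap: 11.0
```

>>> {"api": "send_rows", "payload": {
  "dp": [
    [1.5,-0.4,0],
    [2.9,-0.75,0],
    [2.9,-0.75,0]
  ],
  "rot": [
    [0,0,0],
    [0,0,0],
    [0,0,0]
  ]
}}

```text
time: 11.98
tool_pos: [479.1, -50.7, 56.1]
tcp_rot: [-179.9, -0.0, 75.5]
ft_force: [-5.9, 1.8, 7.8]
finger_gap: 11.6
```

>>> {"api": "send_rows", "payload": {
  "dp": [
    [1.5,-0.4,0.4],
    [2.9,-0.75,0.4],
    [4.4,-1.1,0.4],
    [4.4,-1.1,0.4]
  ],
  "rot": [
    [0,0,0],
    [0,0,0],
    [0,0,0],
    [0,0,0]
  ]
}}

```text
time: 12.48
tool_pos: [483.0, -51.7, 56.2]
tcp_rot: [-179.9, -0.0, 75.5]
ft_force: [-6.3, 2.5, 6.4]
finger_gap: 11.2
```

>>> {"api": "send_rows", "payload": {
  "dp": [
    [1.5,-0.4,0],
    [2.9,-0.75,0],
    [4.4,-1.1,0],
    [4.4,-1.1,0]
  ],
  "rot": [
    [0,0,0],
    [0,0,0],
    [0,0,0],
    [0,0,0]
  ]
}}

```text
time: 12.98
tool_pos: [487.3, -52.7, 56.2]
tcp_rot: [-179.8, -0.0, 75.5]
ft_force: [-7.8, 2.4, 8.4]
finger_gap: 11.0
```

>>> {"api": "send_rows", "payload": {
  "dp": [
    [1.5,-0.4,0],
    [2.9,-0.75,0],
    [4.4,-1.1,0],
    [4.4,-1.1,0]
  ],
  "rot": [
    [0,0,0],
    [0,0,0],
    [0,0,0],
    [0,0,0]
  ]
}}

```text
time: 13.48
tool_pos: [491.6, -53.8, 56.2]
tcp_rot: [-179.8, -0.0, 75.5]
ft_force: [-8.0, 1.9, 8.8]
finger_gap: 10.8
```

>>> {"api": "send_rows", "payload": {
  "dp": [
    [1.5,-0.4,0],
    [2.9,-0.75,0],
    [4.4,-1.1,0],
    [5.8,-1.5,0],
    [5.8,-1.5,0]
  ],
  "rot": [
    [0,0,0],
    [0,0,0],
    [0,0,0],
    [0,0,0],
    [0,0,0]
  ]
}}

```text
time: 14.1
tool_pos: [497.6, -55.4, 56.1]
tcp_rot: [-179.8, -0.0, 75.5]
ft_force: [-6.9, 2.4, 6.3]
finger_gap: 11.1
```

>>> {"api": "send_rows", "payload": {
  "dp": [
    [1.9,-0.5,0],
    [3.9,-1,0],
    [5.8,-1.5,0],
    [7.7,-2,0],
    [7.7,-2,0]
  ],
  "rot": [
    [0,0,0],
    [0,0,0],
    [0,0,0],
    [0,0,0],
    [0,0,0]
  ]
}}

```text
time: 14.72
tool_pos: [505.7, -57.5, 56.1]
tcp_rot: [-179.9, -0.0, 75.5]
ft_force: [-5.2, 1.7, 3.7]
finger_gap: 10.9
```

>>> {"api": "send_rows", "payload": {
  "dp": [
    [1.9,-0.5,0],
    [3.9,-1,0],
    [5.8,-1.5,0],
    [7.7,-2,0],
    [7.7,-2,0]
  ],
  "rot": [
    [0,0,0],
    [0,0,0],
    [0,0,0],
    [0,0,0],
    [0,0,0]
  ]
}}

```text
time: 15.35
tool_pos: [514.3, -59.9, 56.2]
tcp_rot: [180.0, 0.0, 75.5]
ft_force: [0.5, -0.9, -4.3]
finger_gap: 11.1
```

Run:
```python
from look import *
s,t=look("F"); crop(s,(195,205,315,295),6.6,"pics/sF0.png")
```

```text
15.35 [514.3 -59.9  56.2] [179.98   0.    75.51] [ 0.5 -0.9 -4.3] [ 0.04  0.03 -0.  ] 11.1 [-12.   5. 109.  -0.  66. -88.]
```

View pics/sF0.png

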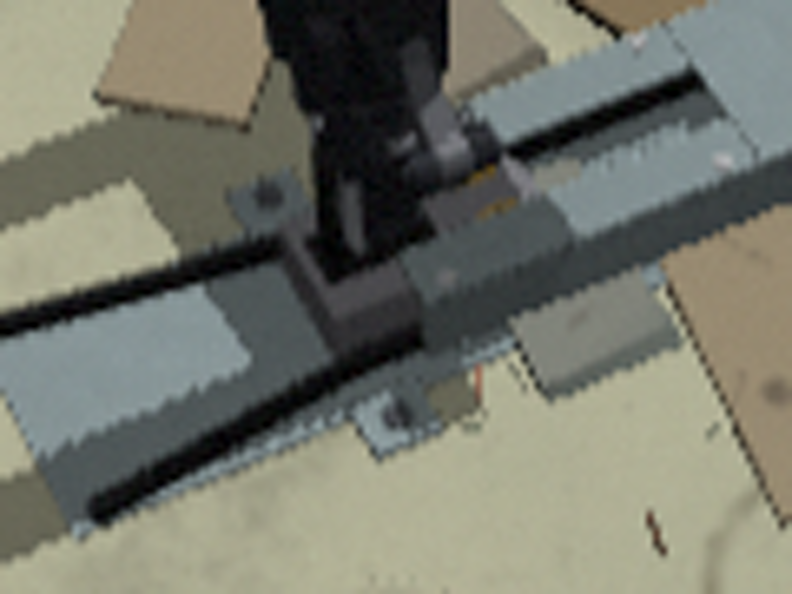

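>>> {"api": "send_rows", "payload": {
  "dp": [
    [2.9,-0.75,-0.3],
    [5.8,-1.5,-0.3],
    [8.7,-2.25,-0.3],
    [11.6,-3,-0.3],
    [11.6,-3,-0.3]
  ],
  "rot": [
    [0,0,0],
    [0,0,0],
    [0,0,0],
    [0,0,0],
    [0,0,0]
  ]
}}

```text
time: 16.08
tool_pos: [526.2, -62.9, 56.2]
tcp_rot: [180.0, 0.0, 75.5]
ft_force: [0.7, 0.3, -2.2]
finger_gap: 11.5
```

>>> {"api": "send_rows", "payload": {
  "dp": [
    [2.9,-0.75,0],
    [5.8,-1.5,0],
    [8.7,-2.25,0],
    [11.6,-3,0],
    [11.6,-3,0]
  ],
  "rot": [
    [0,0,0],
    [0,0,0],
    [0,0,0],
    [0,0,0],
    [0,0,0]
  ]
}}

```text
time: 16.7
tool_pos: [537.8, -65.9, 56.2]
tcp_rot: [180.0, 0.0, 75.5]
ft_force: [2.5, -0.3, -2.3]
finger_gap: 11.4
```

>>> {"api": "send_rows", "payload": {
  "dp": [
    [2.9,-0.75,0],
    [5.8,-1.5,0],
    [8.7,-2.25,0],
    [11.6,-3,0],
    [11.6,-3,0]
  ],
  "rot": [
    [0,0,0],
    [0,0,0],
    [0,0,0],
    [0,0,0],
    [0,0,0]
  ]
}}

```text
time: 17.32
tool_pos: [549.4, -68.9, 56.3]
tcp_rot: [180.0, 0.0, 75.5]
ft_force: [0.6, -1.0, -2.7]
finger_gap: 10.8
```

>>> {"api": "send_rows", "payload": {
  "dp": [
    [2.4,-0.6,-0.3],
    [4.8,-1.25,-0.3],
    [7.3,-1.9,-0.3],
    [9.7,-2.5,-0.3],
    [9.7,-2.5,-0.3]
  ],
  "rot": [
    [0,0,0],
    [0,0,0],
    [0,0,0],
    [0,0,0],
    [0,0,0]
  ]
}}

```text
time: 17.95
tool_pos: [559.1, -71.4, 56.1]
tcp_rot: [179.9, 0.0, 75.5]
ft_force: [-0.6, 0.1, 1.9]
finger_gap: 11.0
```

>>> {"api": "send_rows", "payload": {
  "dp": [
    [1.9,-0.5,0],
    [3.9,-1,0],
    [5.8,-1.5,0]
  ],
  "rot": [
    [0,0,0],
    [0,0,0],
    [0,0,0]
  ]
}}

```text
time: 18.32
tool_pos: [564.4, -72.7, 56.1]
tcp_rot: [-180.0, -0.0, 75.5]
ft_force: [-4.3, 0.4, 5.3]
finger_gap: 11.5
```

>>> {"api": "send_rows", "payload": {
  "dp": [
    [1,-0.25,0],
    [1.9,-0.5,0]
  ],
  "rot": [
    [0,0,0],
    [0,0,0]
  ]
}}

```text
time: 18.58
tool_pos: [566.3, -73.2, 56.1]
tcp_rot: [-180.0, 0.0, 75.5]
ft_force: [-3.8, 1.3, 5.6]
finger_gap: 11.3
```

>>> {"api": "send_rows", "payload": {
  "dp": [
    [1,-0.25,0],
    [1.9,-0.5,0]
  ],
  "rot": [
    [0,0,0],
    [0,0,0]
  ]
}}

```text
time: 18.82
tool_pos: [568.2, -73.7, 56.1]
tcp_rot: [-180.0, 0.0, 75.5]
ft_force: [-1.7, 0.7, 3.3]
finger_gap: 11.3
```

>>> {"api": "send_rows", "payload": {
  "dp": [
    [1,-0.25,0],
    [1.9,-0.5,0]
  ],
  "rot": [
    [0,0,0],
    [0,0,0]
  ]
}}

```text
time: 19.08
tool_pos: [570.3, -74.3, 56.1]
tcp_rot: [180.0, -0.0, 75.5]
ft_force: [-2.0, 0.9, 5.0]
finger_gap: 11.3
```

>>> {"api": "send_rows", "payload": {
  "dp": [
    [1,-0.25,0],
    [1.9,-0.5,0]
  ],
  "rot": [
    [0,0,0],
    [0,0,0]
  ]
}}

```text
time: 19.32
tool_pos: [572.2, -74.8, 56.1]
tcp_rot: [180.0, -0.0, 75.5]
ft_force: [-2.3, -0.1, 5.7]
finger_gap: 11.6
```

>>> {"api": "send_rows", "payload": {
  "dp": [
    [1,-0.25,0],
    [1.9,-0.5,0]
  ],
  "rot": [
    [0,0,0],
    [0,0,0]
  ]
}}

```text
time: 19.58
tool_pos: [574.1, -75.3, 56.1]
tcp_rot: [180.0, 0.0, 75.5]
ft_force: [-2.9, 0.5, 5.2]
finger_gap: 11.4
```

>>> {"api": "send_rows", "payload": {
  "dp": [
    [1,-0.25,0],
    [1.9,-0.5,0]
  ],
  "rot": [
    [0,0,0],
    [0,0,0]
  ]
}}

```text
time: 19.82
tool_pos: [576.0, -75.8, 56.1]
tcp_rot: [180.0, 0.0, 75.5]
ft_force: [-2.8, 0.3, 5.8]
finger_gap: 11.4
```

>>> {"api": "send_rows", "payload": {
  "dp": [
    [1,-0.25,0],
    [1.9,-0.5,0]
  ],
  "rot": [
    [0,0,0],
    [0,0,0]
  ]
}}

```text
time: 20.08
tool_pos: [577.9, -76.3, 56.1]
tcp_rot: [180.0, 0.0, 75.5]
ft_force: [-3.0, 0.9, 5.5]
finger_gap: 10.9
```

>>> {"api": "send_rows", "payload": {
  "dp": [
    [1,-0.25,0],
    [1.9,-0.5,0]
  ],
  "rot": [
    [0,0,0],
    [0,0,0]
  ]
}}

```text
time: 20.32
tool_pos: [579.8, -76.8, 56.1]
tcp_rot: [180.0, -0.0, 75.5]
ft_force: [-3.3, 1.4, 5.4]
finger_gap: 11.2
```

>>> {"api": "send_rows", "payload": {
  "dp": [
    [1,-0.25,0],
    [1.9,-0.5,0]
  ],
  "rot": [
    [0,0,0],
    [0,0,0]
  ]
}}

```text
time: 20.58
tool_pos: [581.7, -77.3, 56.1]
tcp_rot: [180.0, 0.0, 75.5]
ft_force: [-3.5, 0.9, 4.9]
finger_gap: 11.2
```

>>> {"api": "send_rows", "payload": {
  "dp": [
    [1,-0.25,0],
    [1.9,-0.5,0]
  ],
  "rot": [
    [0,0,0],
    [0,0,0]
  ]
}}

```text
time: 20.82
tool_pos: [583.6, -77.8, 56.1]
tcp_rot: [180.0, 0.0, 75.5]
ft_force: [-2.6, 0.7, 5.7]
finger_gap: 10.9
```

>>> {"api": "send_rows", "payload": {
  "dp": [
    [1,-0.25,0],
    [1.9,-0.5,0]
  ],
  "rot": [
    [0,0,0],
    [0,0,0]
  ]
}}

```text
time: 21.08
tool_pos: [585.5, -78.3, 56.1]
tcp_rot: [180.0, -0.0, 75.5]
ft_force: [-3.1, 1.0, 5.2]
finger_gap: 11.4
```

>>> {"api": "send_rows", "payload": {
  "dp": [
    [1,-0.25,0],
    [1.9,-0.5,0]
  ],
  "rot": [
    [0,0,0],
    [0,0,0]
  ]
}}

```text
time: 21.32
tool_pos: [587.4, -78.8, 56.1]
tcp_rot: [180.0, 0.0, 75.5]
ft_force: [-1.8, 0.6, 5.0]
finger_gap: 11.3
```

>>> {"api": "send_rows", "payload": {
  "dp": [
    [1,-0.25,0],
    [1.9,-0.5,0]
  ],
  "rot": [
    [0,0,0],
    [0,0,0]
  ]
}}

```text
time: 21.58
tool_pos: [589.3, -79.3, 56.1]
tcp_rot: [180.0, 0.0, 75.5]
ft_force: [-2.1, 0.3, 4.7]
finger_gap: 11.4
```

>>> {"api": "send_rows", "payload": {
  "dp": [
    [1,-0.25,0],
    [1.9,-0.5,0]
  ],
  "rot": [
    [0,0,0],
    [0,0,0]
  ]
}}

```text
time: 21.82
tool_pos: [590.7, -79.7, 56.1]
tcp_rot: [-180.0, 0.0, 75.5]
ft_force: [-6.0, 2.1, 8.9]
finger_gap: 11.0
```

>>> {"api": "send_rows", "payload": {
  "dp": [
    [1,-0.25,0],
    [1.9,-0.5,0]
  ],
  "rot": [
    [0,0,0],
    [0,0,0]
  ]
}}

```text
time: 22.08
tool_pos: [592.0, -79.9, 56.1]
tcp_rot: [-179.9, 0.0, 75.5]
ft_force: [-11.5, 2.2, 12.9]
finger_gap: 11.2
```

>>> {"api": "send_rows", "payload": {
  "dp": [
    [0.5,-0.12,0.3],
    [1,-0.25,0.4]
  ],
  "rot": [
    [0,0,0],
    [0,0,0]
  ]
}}

```text
time: 22.32
tool_pos: [592.4, -80.1, 56.2]
tcp_rot: [-179.8, 0.0, 75.5]
ft_force: [-11.2, 2.4, 11.5]
finger_gap: 11.1
```

Run:
```python
from look import *
s,t=look("G"); crop(s,(235,170,355,260),6.6,"pics/sG0.png")
for i in range(3):
    q=r.sense();print(q["tool_pos"].round(2),q["ft_force"].round(1))
```

```text
22.32 [592.4 -80.1  56.2] [-1.798e+02  1.000e-02  7.552e+01] [-11.2   2.4  11.5] [ 0.38  1.73 -0.03] 11.1 [-13.  17.  95.  -0.  68. -88.]
[592.49 -80.13  56.2 ] [-11.1   2.7  10.9]
[592.49 -80.13  56.2 ] [-11.1   2.7  10.9]
[592.49 -80.13  56.2 ] [-11.1   2.7  10.9]
```

View pics/sG0.png

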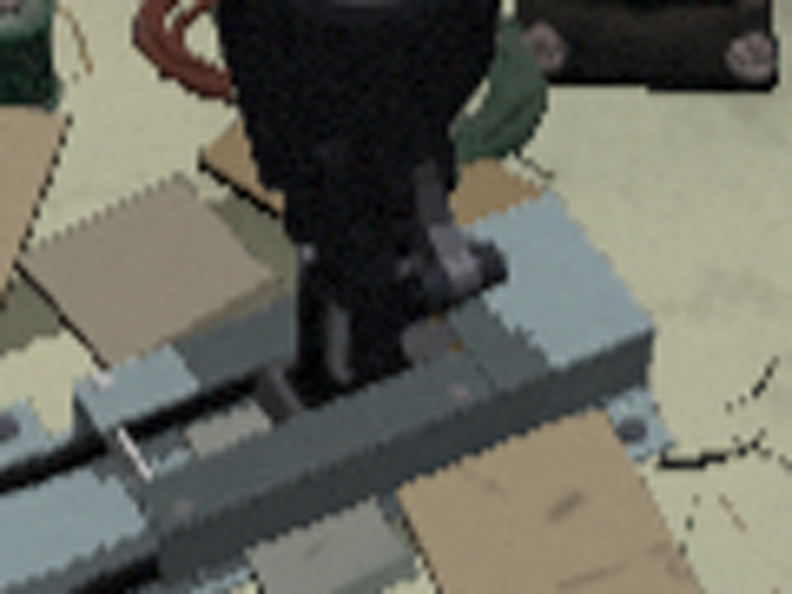

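>>> {"api": "send_rows", "payload": {
  "dp": [
    [0.5,-0.12,0],
    [0.8,-0.2,0],
    [0.8,-0.2,0]
  ],
  "rot": [
    [0,0,0],
    [0,0,0],
    [0,0,0]
  ]
}}

```text
time: 22.8
tool_pos: [593.0, -80.2, 56.2]
tcp_rot: [-179.8, 0.0, 75.5]
ft_force: [-13.5, 2.4, 13.4]
finger_gap: 11.2
```

>>> {"api": "send_rows", "payload": {
  "dp": [
    [0,0,0],
    [0,0,0],
    [0,0,0],
    [0,0,0]
  ],
  "rot": [
    [0,0,0],
    [0,0,0],
    [0,0,0],
    [0,0,0]
  ],
  "jaw": 40
}}

```text
time: 23.3
tool_pos: [594.7, -80.7, 56.1]
tcp_rot: [-180.0, -0.0, 75.5]
ft_force: [-0.4, -0.1, 0.4]
finger_gap: 40.0
```

>>> {"api": "send_rows", "payload": {
  "dp": [
    [0,0,10],
    [0,0,30],
    [0,0,60],
    [0,0,100],
    [0,0,140]
  ],
  "rot": [
    [0,0,0],
    [0,0,0],
    [0,0,0],
    [0,0,0],
    [0,0,0]
  ]
}}

```text
time: 23.92
tool_pos: [594.9, -80.7, 199.5]
tcp_rot: [179.9, -0.0, 75.5]
ft_force: [-0.3, -0.5, 0.2]
finger_gap: 40.5
```

>>> {"api": "send_rows", "payload": {
  "dp": [
    [-20,30,0],
    [-40,80,0],
    [-60,135,0],
    [-90,185,0],
    [-120,235,0]
  ],
  "rot": [
    [0,0,0],
    [0,0,0],
    [0,0,0],
    [0,0,0],
    [0,0,0]
  ]
}}

```text
time: 24.55
tool_pos: [474.1, 155.9, 198.3]
tcp_rot: [179.9, -0.1, 75.5]
ft_force: [0.3, 0.2, -0.8]
finger_gap: 40.1
```

Run:
```python
from look import *
s,t=look("H"); crop(s,(195,170,345,290),5.2,"pics/sH0.png"); crop(t,(230,150,330,290),4.2,"pics/tH0.png")
```

```text
24.55 [474.1 155.9 198.3] [ 1.7986e+02 -8.0000e-02  7.5500e+01] [ 0.3  0.2 -0.8] [ 0.02 -0.06 -0.01] 40.1 [ 12.  -7. 105.   0.  82. -63.]
```

View pics/sH0.png

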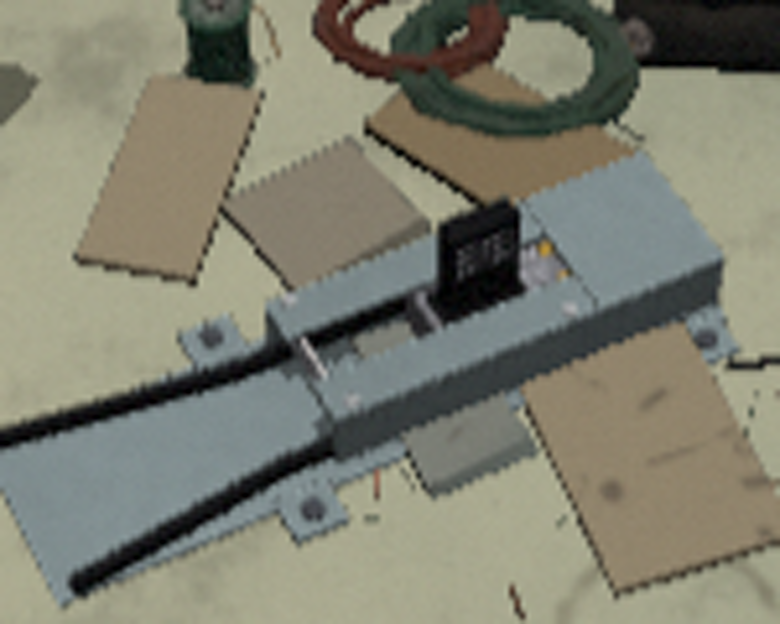

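View pics/tH0.png

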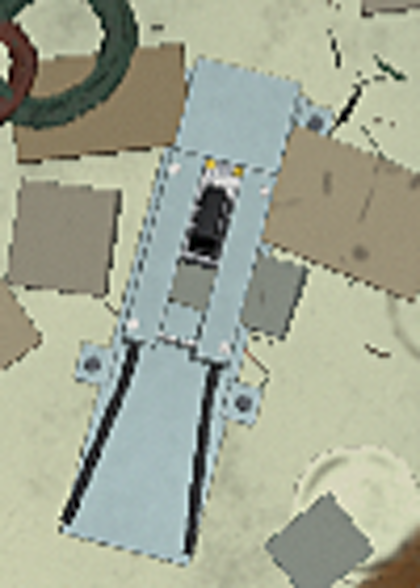

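View pics/sceneH.png

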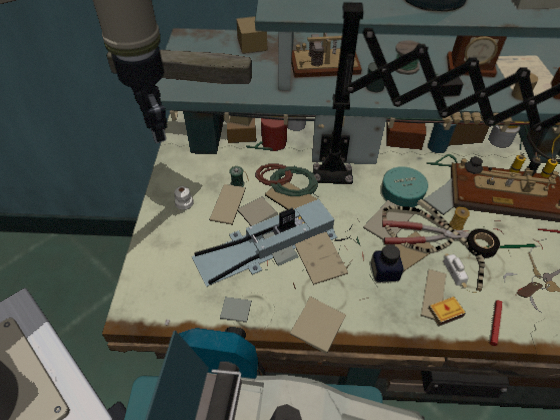

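```bash
python3 -c "
from bench import job
print(job.hand_in())"
```

```text
the job is handed in; nothing more can be done
None
```

The cartridge is in the bay, past both flaps, and I have let go and handed the job in at about 24.6 s of the 64 s allowed.

- **Insertion:** I set it nose first in the feed tray and slid it in. The force along the bay was about 8 N going through the flaps and 2 to 4 N while sliding after that.
- **End stop:** It met the stop with the nose about 125 to 126 mm along the bay. I pressed to about 13.7 N in total, which is roughly 10 to 11 N beyond the drag, with the stop pressed in about 3.7 mm. The drag under that load is an estimate, because the floor load rose while I was pressing. The highest push I read was that 13.7 N, under your 20 N limit.
- **Last checks:** The final pictures show the cartridge upright inside and the flap edges lying across the entrance as they did at the start. The insulator, bobbin and ink bottle stand where they were. The gripper is clear, with only sensor noise on the wrist. The flaps were checked by eye only. No check failed.
- **Disagreement:** The two cameras placed the bay about 1 to 2 mm apart. I used the average, and the sideways force stayed close to zero all the way in.

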